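# Tip the spare weights to the label end and open their box

### The arm

A 6-joint arm with a two-finger parallel gripper is mounted at the origin on the work surface. World frame = base frame: x ahead of the robot, y to its left, z up, the work surface at z = 0. Lengths are in m, angles in degrees, forces in N, time in s.
With the tool pointing down it reaches from about 0.325 to 0.775 m from the base axis. Payload 5.5 kg.
Tool frame: the origin (TCP) lies at the centre of the arm's flange, where the gripper is bolted on; the fingertips stand 182 mm ahead of it and the grasp point (between the pads) lies 163 mm ahead of it; z points along the fingers, y is the line along which they close (so a half turn about z gives the same grasp; the last joint's range is limited). The gripper opens to 88 mm and grips with 3 to 60 N. Pads are 20 mm wide; open, the fingers measure 115 mm over their backs; the gripper's body (75 mm by 178 mm) begins 61 mm behind the grasp point.
Start: joints at [64.074, 5.22, 70.514, -0, 104.267, -3.249], TCP at [0.231, 0.554, 0.405] pointing down, gripper open.
Joint ranges: [-164.24, 164.24], [-49.07, 125.15], [9.68, 141.18], [-86.29, 266.29], [3.28, 154.24], [-151.56, 151.56]. Speed limits (degrees/s): [147.25, 147.25, 172.46, 180, 180, 180].

### API

Orientations are given as [roll, pitch, yaw] about the fixed x, y, z axes, in that order (R = Rz(yaw) Ry(pitch) Rx(roll)).
In Python, from station import r gives the robot as it stands. The module is installed in compiled form; this text tells all that it offers. Calls block until the motion is done:
- r.reach(position, orientation): joint-space move of the TCP to a pose.
- r.servo_line(position, rotation=None, speed=0.15): straight line of the TCP; rotation=None keeps the orientation; speed is the mean speed in m/s.
- r.move_joints(angles): joint-space move.
- r.let_go() and r.grab(squeeze=None): open the fingers fully, or close them until they stop; squeeze is the grip in N (None keeps the last).
- r.wait(seconds).
- r.inverse_kinematics(position, orientation): joint angles nearest the present ones, or None.
- r.sense(): the state.
- r.snapshot(name): name is "scene" or "top" or "wrist"; returns a dict with "frame" (400x640x3 uint8, red, green, blue), "fx", "fy", "cx", "cy" (pixels), "dist_coeffs" ([k1, k2, p1, p2, k3] as OpenCV has them; the pictures are not rectified), "R" (3x3) and "t" (3): a world point X has camera coordinates R X + t. Camera axes: x right, y down, z forward; pixel columns grow to the right and rows downward; lengths in m; the calibration is good to about 2 mm. A picture is of the moment at which its call begins. There is no depth.
A pose or a line that the arm cannot do raises r.IKError and nothing moves.
- r.hand_in(): hands the job in; it is judged then, once.
The state is a dict: "clock": time; "joints": joint angles; "joint_vel": joint speeds; "joint_torque": joint torques, N m; "tcp_pos": TCP position; "orientation": TCP orientation; "contact_force": force on the tool from outside, world axes, zero at the start; "torque": the same for the moment, N m; "opening": finger opening in m; "gripper_force": force on a finger pad.
Only numpy, scipy, OpenCV 4.12 (cv2) and the standard library are available. Lean on these libraries where they do the work, as an engineer would, in place of code of your own. Each camera call takes 0.05 s, during which the arm holds its last target. There are 200 camera calls.

### The job

Pick up the small closed box of pressure-cooker weights with its loose clear cover pinched on, and, keeping the cover in place, tip the red label end down until all four weights have slid together at that end. Set the box down level in the middle of the rubber mat, squared up with it and with the label end towards the robot, and let go; then lift the cover off by its black grip and lay it flat on the counter, grip up, clear of the box. Do not drop the box or the cover, and leave the pot, the abacus and the mug where they are.

Things in the scene. Friction and masses are not known exactly. Their poses are not given: they have to be found in the camera images.
- box_mid (a point): centre of the spares box, 19 mm above its underside. Blue enamelled box, 140 long (x) x 62 wide (y), open on top under its cover; about 0.26 kg, 0.5 kg with cover and weights. -x is the label end (end painted red, blank card in a metal holder), +x the plain blue end; z up. Below its ledge the sides are flush with the cover's sides, both 62 mm apart
- label_end (a point): middle of the red label end of the box (outer face), 70 mm from box_mid along the box's -x; same axes as box_mid
- cover_grip (a point): centre of the black bar grip standing on the middle of the clear cover: 36 long (x, along the box) x 10 wide (y) x 20 high. It is 10 mm above the top of the cover's plate, 22.4 mm above the lower edges of the cover's sides and, with the cover on, 29.4 mm above box_mid. Axes: x as the box's, z up
- box: the same box; origin at the centre of its underside, axes as box_mid. Outer walls end in a ledge 26 mm above the underside, on which the cover's sides stand (the seam); an inner rim rises to 34.5 mm. Inside 129 x 51 mm, floor 3 mm thick. Enamel, cover and weights are slick on one another (friction about 0.3: weights slide from some 14 to 20 degrees of tilt)
- cover: the clear plastic cover; origin midway between the lower edges of its sides, axes as cover_grip. A loose channel 140 x 62 mm, 70 g: 2.5 mm plate, 10 mm deep sides along the two long edges only, open ends. Lifts straight off; 1 mm play sideways, nothing holds it lengthwise: it slides off when the box is tipped unless held. Starts on the box, up to 5 mm off lengthwise
- weight0_mid (a point): centre of a plated steel pressure-cooker weight inside the box (one of four alike): 19 mm diameter x 13 high with a black 12 mm cap on top, 20 mm high in all, 40 g; z along its axis. Starts standing loose on the box's floor, the four spread along it; seen through the clear cover
- weight1_mid (a point): centre of a plated steel pressure-cooker weight inside the box (one of four alike): 19 mm diameter x 13 high with a black 12 mm cap on top, 20 mm high in all, 40 g; z along its axis. Starts standing loose on the box's floor, the four spread along it; seen through the clear cover
- weight2_mid (a point): centre of a plated steel pressure-cooker weight inside the box (one of four alike): 19 mm diameter x 13 high with a black 12 mm cap on top, 20 mm high in all, 40 g; z along its axis. Starts standing loose on the box's floor, the four spread along it; seen through the clear cover
- weight3_mid (a point): centre of a plated steel pressure-cooker weight inside the box (one of four alike): 19 mm diameter x 13 high with a black 12 mm cap on top, 20 mm high in all, 40 g; z along its axis. Starts standing loose on the box's floor, the four spread along it; seen through the clear cover
- mat: black rubber mat fixed on the counter, 220 (x) x 130 (y) x 4 mm thick; origin at the centre of its underside, x along its length pointing away from the robot
- pot: bystander: steel cooking pot with lid and two black side handles (along its x), 200 mm across (260 over the handles), 150 high, 1.6 kg; origin at the centre of its underside
- abacus: bystander: wooden abacus lying flat, 160 (x) x 300 (y) x 22 mm; origin at the centre of its underside
- mug: bystander: white enamel mug, 84 mm across, 85 high, handle on its +y side; origin at the centre of its underside
There are look-alikes about, which are no part of the job. Of the things that look like the cover, the larger one is meant. Of the things that look like the box, take the one that is nearest to the robot's base at the start.

How it is judged (in metres and radians):
On the way, in this order (a step that is already met when the one before it is completed fails the run):
1. with the cover still on, all four weights are gathered at the label end (z of cover_grip in the frame of box_mid between 0.0254 and 0.0334 m and x of cover_grip in the frame of box_mid between -0.015 and 0.015 m and x of each of weight0_mid, weight1_mid, weight2_mid, weight3_mid in the frame of box_mid below -0.01 m and z of each of weight0_mid, weight1_mid, weight2_mid, weight3_mid in the frame of box_mid below 0.012 m), for 0.2 s.
2. the box stands on the mat with the cover still on and is let go (all of step 1 and horizontal distance between box_mid and mat below 0.025 m and angle between the x axis of box_mid and the x axis of mat, either way round below 0.17 rad and x of label_end in the frame of mat below -0.04 m and height (world z) of box_mid between 0.02 and 0.027 m and angle between box_mid's own z axis and vertical below 0.06 rad and contact force between the fingers and box below 0.05 N and contact force between the fingers and cover below 0.05 N and linear speed of box below 0.02 m/s), for 0.2 s.
At the end, for the whole second after the job is handed in: Box level on the mat, let go, centre within 25 mm of the mat's, squared within 10 degrees, label end to the robot; all four weights on its floor, centres over 10 mm past mid-length towards the label end; cover flat on counter or mat, grip up, not touching the box; at rest (horizontal distance between box_mid and mat below 0.025 m and angle between the x axis of box_mid and the x axis of mat, either way round below 0.17 rad and x of label_end in the frame of mat below -0.04 m and height (world z) of box_mid between 0.02 and 0.027 m and angle between box_mid's own z axis and vertical below 0.06 rad and x of each of weight0_mid, weight1_mid, weight2_mid, weight3_mid in the frame of box_mid below -0.01 m and z of each of weight0_mid, weight1_mid, weight2_mid, weight3_mid in the frame of box_mid below 0.012 m and height (world z) of cover below 0.008 m and angle between cover's own z axis and vertical below 0.1 rad and contact force between each of cover, the fingers and box below 0.05 N and contact force between the fingers and cover below 0.05 N and linear speed of each of box, cover below 0.01 m/s).
It fails at once if the cover lifts over 4 mm or slides over 15 mm off its seat while the box is off the counter or tipped ((angle between box_mid's own z axis and vertical above 0.12 rad or height (world z) of box_mid above 0.04 m) and not (z of cover_grip in the frame of box_mid between 0.0254 and 0.0334 m and x of cover_grip in the frame of box_mid between -0.015 and 0.015 m)).
It fails at once if the cover is off before all the weights are at the label end (not (z of cover_grip in the frame of box_mid between 0.0254 and 0.0334 m and x of cover_grip in the frame of box_mid between -0.015 and 0.015 m) and not (x of each of weight0_mid, weight1_mid, weight2_mid, weight3_mid in the frame of box_mid below -0.01 m and z of each of weight0_mid, weight1_mid, weight2_mid, weight3_mid in the frame of box_mid below 0.012 m)).
It fails at once if the box or the cover is dropped (falls unheld from about 6 mm or more) ((linear speed of box above 0.35 m/s and contact force between the fingers and box below 0.05 N) or (linear speed of cover above 0.35 m/s and contact force between the fingers and cover below 0.05 N and contact force between the fingers and box below 0.05 N)).
It fails at once if the pot, the abacus or the mug is pushed more than 2 cm (distance of any of pot, abacus, mug from where it was at the start of the episode above 0.02 m).
It also fails if it takes over 70 s, if anything falls off the work surface, if the arm or the gripper's body presses on something with over 40 N, if the wrist force passes 120 N, or if a joint passes its speed limit or range.

## Working session

There is one attempt and no reset: what is moved stays moved. The work goes in short steps, each a Python script; the robot and the scene stay as the last script left them, time stands still between calls to the robot, and variables do not carry over. Pictures are saved under pics/ and viewed, at most 10 in all, crops included, and the job is handed in when it is done.

```bash
mkdir -p pics; cat > h.py <<'E'
import numpy as np, cv2
from station import r
def snap(n,save=None):
    s=r.snapshot(n)
    s['K']=np.array([[s['fx'],0,s['cx']],[0,s['fy'],s['cy']],[0,0,1.]]);s['D']=np.array(s['dist_coeffs'],float)
    s['R']=np.array(s['R']);s['t']=np.array(s['t'])
    if save: cv2.imwrite('pics/'+save,s['frame'][:,:,::-1])
    return s
def ray(s,uv,z):
    p=cv2.undistortPoints(np.array(uv,float).reshape(-1,1,2),s['K'],s['D']).reshape(-1,2)
    d=np.c_[p,np.ones(len(p))]@s['R']; c=-s['R'].T@s['t']
    return c+d*((z-c[2])/d[:,2])[:,None]
def proj(s,X):
    return cv2.projectPoints(np.array(X,float).reshape(-1,3),cv2.Rodrigues(s['R'])[0],s['t'],s['K'],s['D'])[0].reshape(-1,2)
E
python3 - <<'E'
from h import *
import pickle
a=snap('top','top1.png');b=snap('scene','scene1.png')
pickle.dump((a,b),open('s1.pkl','wb'))
for s in(a,b): print(-s['R'].T@s['t'],s['fx'],s['R'][2])
print(r.sense())
E
```

```text
[0.41428846 0.00693483 1.7221988 ] 511.57604110005786 [ 0.12636768  0.00236664 -0.99198065]
[1.50160111 0.0804949  0.8880073 ] 399.6747676856202 [-0.72548867 -0.07841141 -0.68375276]
{'clock': 0.1, 'joints': array([ 6.40739270e+01,  5.25781256e+00,  7.05733987e+01, -6.60997425e-04,
        1.04266648e+02, -3.24725772e+00]), 'joint_vel': array([-0.01180266, -0.04336837, -0.17411016, -0.04649413,  0.01261038,
       -0.04715624]), 'joint_torque': array([ 1.73819553e-03, -4.47858953e+01, -4.07568884e+01,  6.99280668e-02,
        2.84738926e-02, -1.11833456e-04]), 'tcp_pos': array([0.23135104, 0.55365874, 0.40364553]), 'orientation': array([-1.79902261e+02, -4.90340006e-03,  1.57321018e+02]), 'contact_force': array([ 0.19579723, -0.45787678,  0.62111724]), 'torque': array([-0.00646598,  0.01616995,  0.01090694]), 'gripper_force': 0.0, 'opening': 0.08787073897188533}
```

View pics/top1.png

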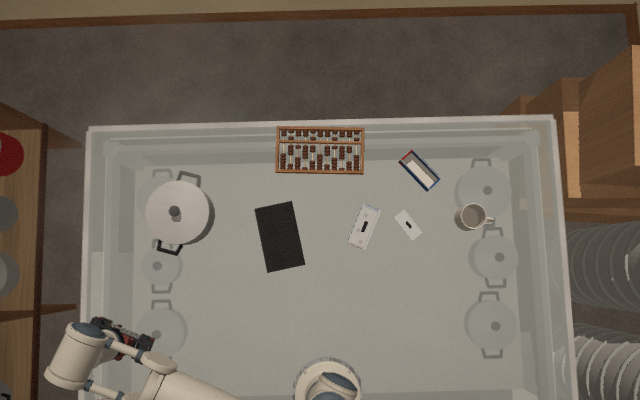

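View pics/scene1.png

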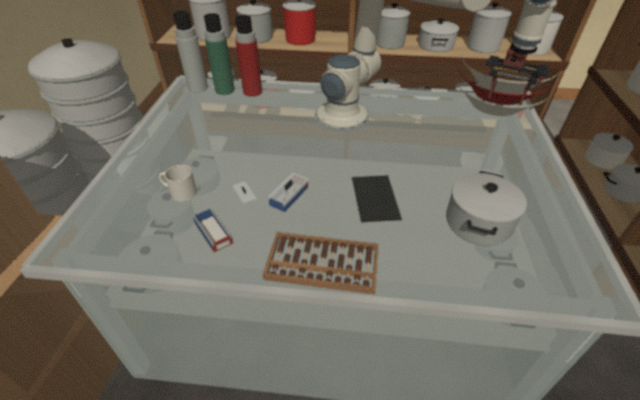

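Box candidates: the covered box at top (364,227), and the open box with a white inlay at (419,170). The covered one is nearer the base. Cover candidates: the one on that box, and a smaller plate at (408,224). The larger is the one on the box. I'll confirm in one enlarged crop and measure.

```bash
python3 - <<'E'
from h import *
import pickle
a,b=pickle.load(open('s1.pkl','rb'))
c1=cv2.resize(a['frame'][190:262,325:440],None,fx=6.5,fy=6.5,interpolation=cv2.INTER_CUBIC)[:, :780]
c1=cv2.resize(a['frame'][195:255,335:435],(500,300),interpolation=cv2.INTER_CUBIC)
c2=cv2.resize(b['frame'][165:220,225:325],(545,300),interpolation=cv2.INTER_CUBIC)[:,:500]
cv2.imwrite('pics/crop1.png',np.vstack([c1,c2])[:,:,::-1])
# mat: dark
f=a['frame'].astype(int)
m=(f.max(2)<60).astype(np.uint8);m[:190]=0;m[285:]=0;m[:,:245]=0;m[:,315:]=0
c=max(cv2.findContours(m,0,2)[0],key=cv2.contourArea)
q=cv2.boxPoints(cv2.minAreaRect(c)); w=ray(a,q,.004); print('mat',q,w,w.mean(0),np.linalg.norm(np.diff(w,axis=0),axis=1))
rr=cv2.minAreaRect(ray(a,c.reshape(-1,2),.004)[:,:2].astype(np.float32)); print(rr)
# blue, red, grip in both
for s,(y0,y1,x0,x1) in((a,(195,255,340,388)),(b,(165,215,262,312))):
    f=s['frame'][y0:y1,x0:x1].astype(int)
    for n,mm in(('blue',f[...,2]-f[...,0]>35),('red',f[...,0]-f[...,2]>35),('dark',f.max(2)<60)):
        ys,xs=np.nonzero(mm); print(n,len(xs), (xs.mean()+x0,ys.mean()+y0) if len(xs) else '')
E
```

```text
mat [[253.86816 208.66428]
 [291.13092 200.76007]
 [304.54657 264.00525]
 [267.2838  271.90945]] [[0.61155024 0.23379571 0.004     ]
 [0.63509248 0.10718459 0.004     ]
 [0.42129299 0.06657598 0.004     ]
 [0.39835873 0.19129914 0.004     ]] [0.51657361 0.14971385 0.004     ] [0.12878126 0.21762188 0.12681423]
((0.5166007876396179, 0.1495516002178192), (0.21731290221214294, 0.1276046335697174), 10.702005386352539)
blue 0 
red 1 (np.float64(348.0), np.float64(239.0))
dark 27 (np.float64(364.03703703703707), np.float64(226.25925925925927))
blue 74 (np.float64(276.4594594594595), np.float64(204.45945945945945))
red 3 (np.float64(306.3333333333333), np.float64(186.33333333333334))
dark 19 (np.float64(288.10526315789474), np.float64(184.57894736842104))
```

View pics/crop1.png

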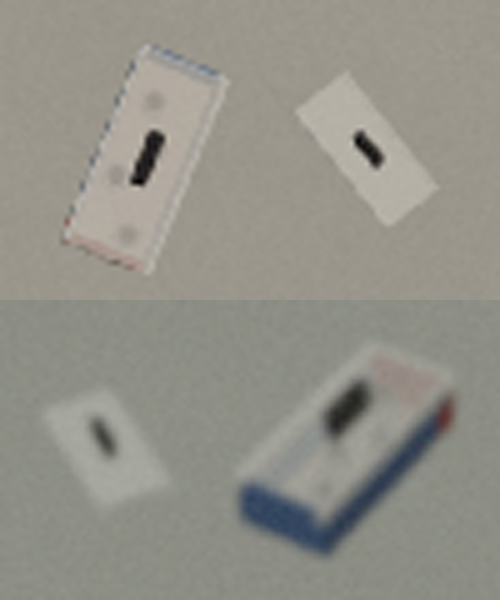

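The covered box is confirmed: clear cover with a black grip and weights visible underneath, red end near (356,247) facing the robot, blue end near (372,207). The small plate at (408,224) and the open box are decoys. Next I'll move over it and look from the wrist camera.

```bash
python3 - <<'E'
from h import *
import pickle
a,b=pickle.load(open('s1.pkl','rb'))
w=ray(a,[[364,204],[380.6,211],[365,249.4],[348,242.6]],.0384)
print(w); c=w.mean(0); d=(w[0]+w[1]-w[2]-w[3])/2; yaw=np.degrees(np.arctan2(d[1],d[0])); print(c,yaw,np.linalg.norm(d))
print('grip',ray(a,[364.04,226.26],.055),'label',)
print([r.inverse_kinematics([c[0]-.04,c[1],z],[180,0,yaw+180]) for z in (.42,)])
r.reach([c[0]-.02,c[1],.42],[180,0,yaw+180])
s=snap('wrist','w1.png');pickle.dump(s,open('w1.pkl','wb'))
print(-s['R'].T@s['t'],s['R'],s['fx'])
E
```

```text
[[ 0.61332263 -0.13609681  0.0384    ]
 [ 0.58852768 -0.19012866  0.0384    ]
 [ 0.46343378 -0.1338234   0.0384    ]
 [ 0.48716519 -0.07885802  0.0384    ]]
[ 0.53811232 -0.13472672  0.0384    ] -24.318886967187776 0.13785815862003414
grip [[ 0.53823013 -0.13210027  0.055     ]] label
[array([-18.91287728,  -7.50878595,  81.51469247,   0.        ,
       105.99409348, -84.59399031])]
[ 0.44626173 -0.10066952  0.39973195] [[ 4.10345567e-01  9.11930086e-01  1.83181581e-04]
 [ 8.73386698e-01 -3.93059779e-01  2.87575531e-01]
 [ 2.62320780e-01 -1.17845356e-01 -9.57757945e-01]] 295.36812054460404
```

View pics/w1.png

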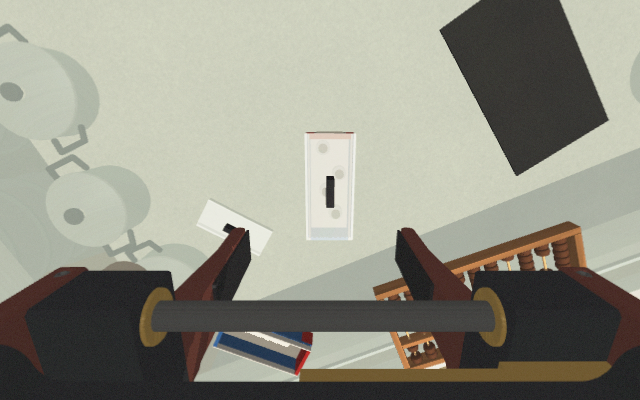

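The wrist view shows the box with its red end at the top (rows 132–137, towards the robot), the blue end near row 235, cover sides at columns 305–355, and the grip at (330,192).

```bash
python3 - <<'E'
from h import *
import pickle
s=pickle.load(open('w1.pkl','rb'))
w=ray(s,[[307,240],[352.5,240],[355,132.5],[305.5,132.5]],.0384)
c=w.mean(0); d=(w[0]+w[1]-w[2]-w[3])/2; print(w,c,np.degrees(np.arctan2(d[1],d[0])),np.linalg.norm(d))
f=s['frame'][120:250,290:370].astype(int)
m=(f.max(2)<60); ys,xs=np.nonzero(m&(np.arange(130)[:,None]>30)); print('grip',xs.min()+290,xs.max()+290,ys.min()+120,ys.max()+120)
g=ray(s,[[xs.mean()+290,ys.mean()+120]],.052);print(g)
for n,mm in(('red',f[...,0]-f[...,2]>30),('blue',f[...,2]-f[...,0]>5)):
    ys,xs=np.nonzero(mm);print(n,len(xs),xs.min()+290,xs.max()+290,ys.min()+120,ys.max()+120)
for row in list(range(126,142))+list(range(224,246)): print(row,f[row-120,35:45].mean(0).astype(int),end=' ')
print()
for row in(150,215):
  print(row,[tuple(v) for v in f[row-118:row-114].mean(0).astype(int)[[*range(8,24),*range(54,72)]].tolist()])
E
```

```text
[[ 0.59204085 -0.18910723  0.0384    ]
 [ 0.61700067 -0.13365343  0.0384    ]
 [ 0.48809627 -0.07685058  0.0384    ]
 [ 0.46373346 -0.13099504  0.0384    ]] [ 0.54021782 -0.13265157  0.0384    ] -24.07375619385311 0.14085752712441063
grip 327 333 176 206
[[ 0.5388365  -0.13241382  0.052     ]]
red 233 307 353 132 138
blue 92 311 347 237 239
126 [205 208 190] 127 [206 208 189] 128 [204 207 189] 129 [205 208 190] 130 [205 208 189] 131 [171 169 152] 132 [140 134 118] 133 [201 187 174] 134 [222 203 189] 135 [223 203 189] 136 [223 204 189] 137 [223 202 187] 138 [223 204 189] 139 [229 224 213] 140 [231 228 218] 141 [230 227 217] 224 [231 230 218] 225 [231 229 217] 226 [231 229 217] 227 [220 222 212] 228 [206 213 205] 229 [206 213 204] 230 [206 212 205] 231 [207 213 206] 232 [207 213 206] 233 [206 212 206] 234 [206 212 205] 235 [207 213 206] 236 [208 214 207] 237 [211 217 215] 238 [214 222 224] 239 [214 222 223] 240 [209 214 200] 241 [205 208 189] 242 [204 207 189] 243 [205 208 189] 244 [205 207 189] 245 [205 207 189] 
150 [(206, 210, 191), (207, 209, 190), (204, 208, 189), (203, 206, 186),
[... 393 characters left out ...]
226, 228, 215), (208, 211, 192), (205, 207, 190), (206, 209, 189), (206, 209, 191), (205, 208, 190), (206, 208, 189)]
215 [(205, 208, 189), (204, 208, 189), (205, 208, 190), (206, 209, 190), (206, 209, 190), (206, 209, 190), (206, 209, 190), (214, 216, 198), (237, 237, 229), (236, 236, 228), (219, 220, 214), (226, 224, 214), (219, 218, 210), (226, 224, 214), (230, 228, 217), (231, 228, 217), (233, 231, 220), (233, 230, 219), (229, 227, 218), (212, 214, 208), (221, 219, 212), (227, 225, 215), (215, 216, 208), (232, 233, 227), (240, 240, 234), (221, 222, 208), (206, 208, 190), (204, 206, 188), (202, 205, 187), (202, 205, 188), (203, 206, 187), (205, 208, 189), (206, 207, 189), (204, 207, 188)]
```

```bash
python3 - <<'E'
from h import *
yaw=-24.1; u=np.array([np.cos(np.radians(yaw)),np.sin(np.radians(yaw))])
p=np.array([.539,-.1322])-.006*u
o=[180,0,yaw+180]
r.reach([*p,.30],o); r.servo_line([*p,.189],o,.08)
r.grab(40); s=r.sense(); print(s['opening'],s['gripper_force'],s['contact_force'],s['tcp_pos'],s['orientation'],s['clock'])
r.servo_line([*p,.197],None,.03);r.wait(.2)
s=r.sense(); print(s['opening'],s['gripper_force'],s['contact_force'],s['torque'])
snap('wrist','w2.png')
# feasibility of later poses
m=np.array([.5166,.1496]);
from scipy.spatial.transform import Rotation as Ro
for q,y in((p,yaw),(m,10.8)):
  for t in(0,20,32,40):
    R=Ro.from_euler('xyz',[180,0,y+180],degrees=True)
    R=Ro.from_rotvec(-np.radians(t)*np.array([-np.sin(np.radians(y)),np.cos(np.radians(y)),0]))*R
    g=np.array([*q,.16]); tcp=g-.163*R.as_matrix()[:,2]
    j=r.inverse_kinematics(tcp,R.as_euler('xyz',degrees=True)); print(t,tcp,None if j is None else j.round(0))
E
```

```text
0.06205354480404181 39.99190304428339 [-0.91759535 -1.19610445  0.36873083] [ 0.53348698 -0.1299369   0.18916065] [-1.79970143e+02  1.39434706e-02  1.55894737e+02] 5.3917
0.06198596734975314 39.99067883938551 [ 0.08004257 -0.68143332 -5.09355509] [0.0210334  0.02914112 0.02734785]
0 [ 0.53352299 -0.12975002  0.323     ] [-17.  -3.  87.   0.  96. -83.]
20 [ 0.48263314 -0.10698589  0.3131699 ] [-15. -20. 104.  -3.  76. -81.]
32 [ 0.45467526 -0.09447972  0.29823184] [-14. -30. 114.  -6.  64. -79.]
40 [ 0.43788136 -0.08696745  0.28486524] [-13. -37. 121.  -9.  56. -77.]
0 [0.5166 0.1496 0.323 ] [ 13.  -4.  88.  -0.  96. -88.]
20 [0.46183819 0.13915363 0.3131699 ] [ 13. -22. 106.  -1.  77. -88.]
32 [0.43175313 0.13341459 0.29823184] [ 13. -33. 116.  -1.  65. -87.]
40 [0.41368146 0.12996724 0.28486524] [ 14. -40. 123.  -2.  57. -87.]
```

View pics/w2.png

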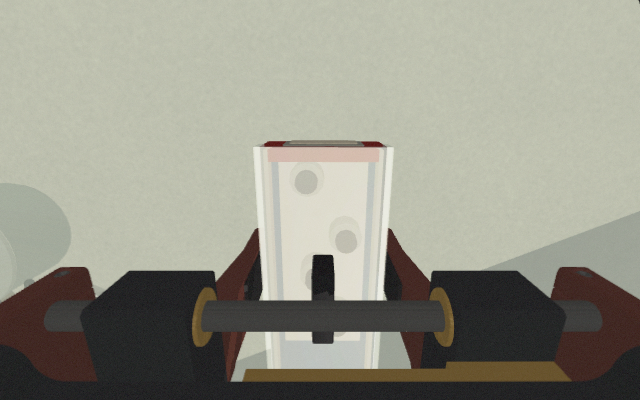

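The pinch holds: wrist force about 5.1 N, so box, cover and weights all came up, with the cover seated. The grip is at about (322,300) and the red ledge at row 145. I'll squeeze harder, lift and tip in small steps, watching the grip for cover slip.

```bash
cat >> h.py <<'E'
from scipy.spatial.transform import Rotation as Ro
def pose(g,y,t):
    R=Ro.from_euler('xyz',[180,0,y+180],degrees=True)
    R=Ro.from_rotvec(-np.radians(t)*np.array([-np.sin(np.radians(y)),np.cos(np.radians(y)),0]))*R
    return np.array(g)-.163*R.as_matrix()[:,2],R.as_euler('xyz',degrees=True)
def gripy(s):
    f=s['frame'][225:290,300:345].max(2)<60; ys,xs=np.nonzero(f); return ys.min()+225,round(xs.mean()+300,1)
E
python3 - <<'E'
from h import *
r.grab(55)
y=-24.1; g=np.array([.539,-.1322])-.006*np.array([np.cos(np.radians(y)),np.sin(np.radians(y))]); G=[*g,.14]
r.servo_line(pose(G,y,0)[0],None,.08)
g0=gripy(snap('wrist'));print(g0)
t=0
for t in(8,14,18,22,26,30,33):
    p,o=pose(G,y,t); r.servo_line(p,o,.03 if t<34 else .02)
    k=gripy(snap('wrist')); print(t,k,r.sense()['clock'])
    if abs(k[0]-g0[0])>5:
        p,o=pose(G,y,0); r.servo_line(p,o,.1); print('SLIP');break
r.wait(.3)
snap('wrist','w3.png'); print(r.sense()['clock'],r.sense()['torque'],r.sense()['opening'])
E
```

```text
(np.int64(255), np.float64(322.6))
8 (np.int64(255), np.float64(322.6)) 8.7583
14 (np.int64(255), np.float64(322.6)) 9.525
18 (np.int64(255), np.float64(322.7)) 10.1083
22 (np.int64(255), np.float64(322.7)) 10.6917
26 (np.int64(255), np.float64(322.7)) 11.275
30 (np.int64(255), np.float64(322.7)) 11.8583
33 (np.int64(255), np.float64(322.7)) 12.3417
12.6917 [0.29229329 0.70960663 0.00494039] 0.06160195855224873
```

View pics/w3.png

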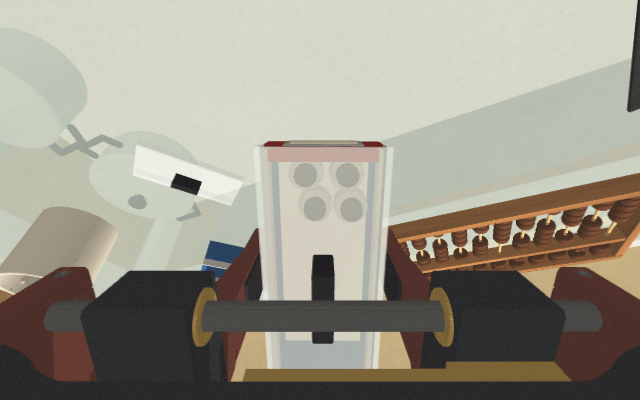

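All four weights sit together at the red end, around (327,193), and the cover hasn't moved (grip still at row 255). Next: level off, carry to the mat, lower until contact and let go.

```bash
python3 - <<'E'
from h import *
y=-24.1; g=np.array([.539,-.1322])-.006*np.array([np.cos(np.radians(y)),np.sin(np.radians(y))])
p,o=pose([*g,.14],y,0); r.servo_line(p,o,.06)
Y=10.8; m=np.array([.5166,.1496])-.006*np.array([np.cos(np.radians(Y)),np.sin(np.radians(Y))])
# rotate & translate level, in steps
p,o=pose([*m,.14],Y,0); r.servo_line(p,o,.1)
r.servo_line([*p[:2],.203],None,.08); r.wait(.2)
f0=r.sense()['contact_force'][2]; z=.196
while z>.190:
    r.servo_line([*p[:2],z],None,.02); f=r.sense()['contact_force'][2]
    print(round(z,4),f-f0)
    if f-f0>3: break
    z-=.001
print(r.sense()['tcp_pos'],r.sense()['orientation'],r.sense()['clock'])
snap('wrist','w4.png')
E
```

```text
0.196 -0.6564387290775633
0.195 0.5117569945779818
0.194 -0.572489662799355
0.193 1.8923802654762052
0.192 10.637840690898152
[0.51081805 0.14851995 0.19316191] [-1.79996459e+02  5.09793859e-02 -1.69200339e+02] 20.425
```

View pics/w4.png

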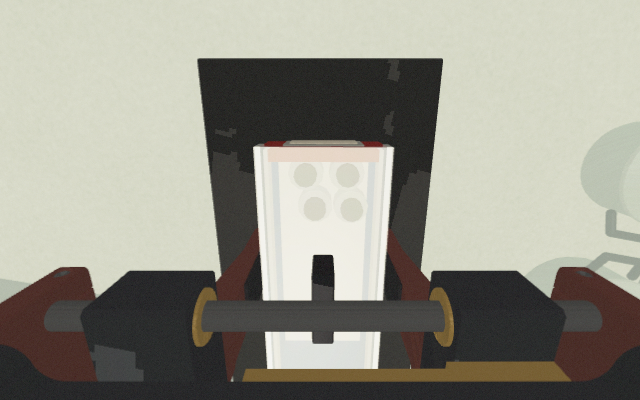

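The box sits squarely in the middle of the mat, label end to the robot, cover on and weights at the red end. Releasing, rising, then locating the grip.

```bash
python3 - <<'E'
from h import *
r.let_go(); r.wait(.6); print(r.sense()['opening'])
p=r.sense()['tcp_pos']
r.servo_line([*p[:2],.30],None,.08); r.servo_line([*p[:2],.36],None,.12)
s=snap('wrist','w5.png')
f=s['frame'].max(2); X=proj(s,[[.5167,.1496,.056]])[0]; print(X,f[int(X[1]),int(X[0])])
x0,y0=(X-[14,35]).astype(int); mm=(f[y0:y0+70,x0:x0+28]<70).astype(np.uint8)
n,l,st,ce=cv2.connectedComponentsWithStats(mm); k=1+np.argmax(st[1:,4]); print(st[k],st[k][:2]+[x0,y0])
print(ray(s,ce[k]+[x0,y0],.056), r.sense()['clock'])
E
```

```text
0.0878335243811712
[321.73847146 196.63954868] 58
[ 12  18   9  38 341] [319 179]
[[0.517293   0.15098749 0.056     ]] 23.8833
```

View pics/w5.png

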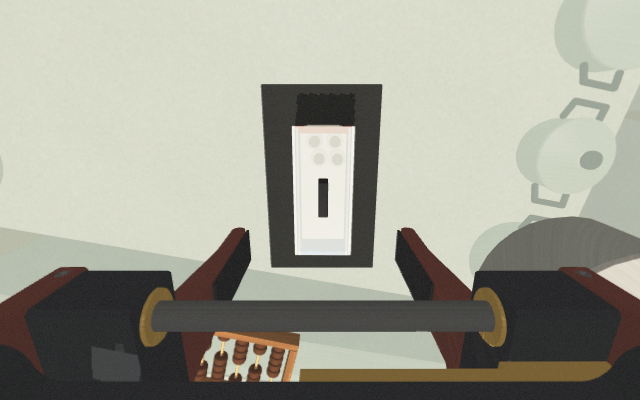

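The box is centred on the mat, weights at the red end (327,150), cover on, grip at (323,198). Next I'll lift the cover off and lay it on the free counter to the right.

```bash
python3 - <<'E'
from h import *
o=[180,0,190.8]; p=[.5172,.1503]
r.servo_line([*p,.26],o,.12); r.servo_line([*p,.228],None,.05)
r.grab(15); s=r.sense(); print(s['opening'],s['contact_force'])
r.servo_line([*p,.24],None,.02); r.servo_line([*p,.30],None,.06)
print(r.sense()['opening'])
snap('wrist','w6.png')
q=[.50,-.07]
r.servo_line([*q,.30],o,.1); r.servo_line([*q,.208],None,.08); r.wait(.3)
f0=r.sense()['contact_force'][2]; z=.202
while z>.1945:
    r.servo_line([*q,z],None,.02); f=r.sense()['contact_force'][2]-f0; print(round(z,4),round(f,2))
    if f>2.5: break
    z-=.001
print(r.sense()['clock'],r.sense()['opening'])
E
```

```text
0.009918002029191826 [-0.25680297  0.17851361  0.36085182]
0.010107232420041365
0.202 0.6
0.201 0.64
0.2 1.18
0.199 0.57
0.198 1.87
0.197 7.24
34.4417 0.009744995358248847
```

View pics/w6.png

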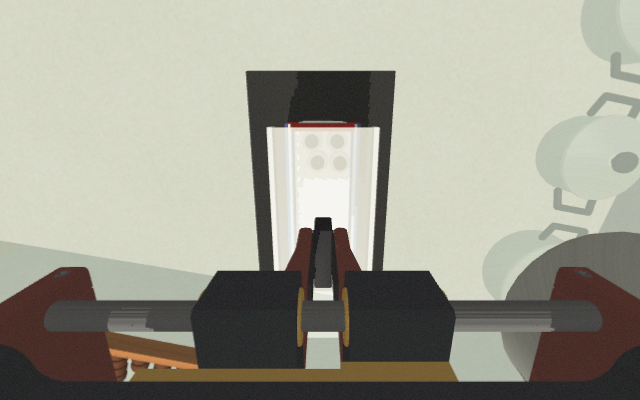

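The cover came off cleanly: it is in the fingers, with the box still in place below and the weights at its red end. It now touches the counter as expected (z 0.197–0.198). Releasing and checking.

```bash
python3 - <<'E'
from h import *
q=[.50,-.07]
r.let_go(); r.wait(.3); r.servo_line([*q,.27],None,.08); r.reach([.38,-.22,.38],[180,0,170]); r.wait(.5)
a=snap('top'); b=snap('scene')
c1=cv2.resize(a['frame'][190:280,240:400],(720,405)[:2],interpolation=cv2.INTER_CUBIC)[:300]
c1=cv2.resize(a['frame'][190:280,240:400],(533,300),interpolation=cv2.INTER_CUBIC)
c2=cv2.resize(b['frame'][150:240,240:400],(533,300),interpolation=cv2.INTER_CUBIC)
cv2.imwrite('pics/end.png',np.vstack([c1,c2])[:,:,::-1]); print(r.sense()['clock'])
E
```

```text
38.55
```

View pics/end.png

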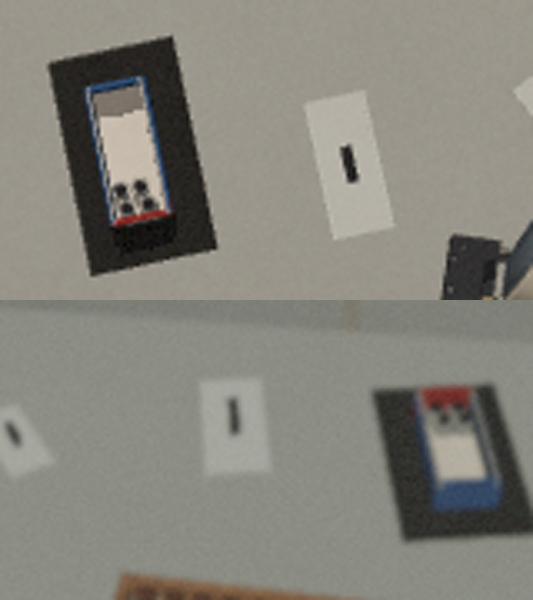

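The open box is square on the mat with all four weights at the red end. The cover lies flat, grip up, clear at crop (350,165).

```bash
python3 -c "
from station import r
print(r.hand_in())"
```

```text
the job is handed in; nothing more can be done
None
```

Job handed in at about 39 s of the 70 s allowed; the last pictures show the box square on the mat with its label end towards the robot, all four weights at that end and the cover flat on the counter, grip up, but no verdict came back.

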